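# Open the pomegranate's drip feeder without knowing its thread

### The arm

A 6-joint arm with a two-finger parallel gripper is mounted at the origin on the work surface. World frame = base frame: x ahead of the robot, y to its left, z up, the work surface at z = 0. Lengths are in mm, angles in rad, forces in N, time in s.
With the tool pointing down it reaches from about 275 to 750 mm from the base axis. Payload 10.2 kg.
Tool frame: the origin (TCP) lies at the centre of the arm's flange, where the gripper is bolted on; the fingertips stand 173 mm ahead of it and the grasp point (between the pads) lies 155 mm ahead of it; z points along the fingers, y is the line along which they close (so a half turn about z gives the same grasp; the last joint's range is limited). The gripper opens to 85 mm and grips with 20 to 120 N. Pads are 22 mm wide; open, the fingers measure 114 mm over their backs; the gripper's body (76 mm by 85 mm) begins 54 mm behind the grasp point. The pads swing forward as they close: fully open they stand 13 mm farther back than shut.
Start: joints at [1.062, 0.313, 1.498, -0, 1.331, -0.223], TCP at [148.024, 503.708, 404.694] pointing down, gripper open.
Joint ranges: [-2.94, 2.94], [-0.97, 2.17], [0.19, 2.56], [-1.23, 4.37], [0.02, 3.11], [-2.88, 2.88]. Speed limits (rad/s): [2.39, 2.39, 3.01, 3.14, 3.14, 3.14].

### API

Orientations are given as a unit quaternion [w, x, y, z].
In Python, from rig import ctrl gives the robot as it stands.
- The arm moves only by the tool drive_effector, called after ">>>" as name(argument=value, ...), one argument or row to a line, values as JSON. Schema: {"type":"object","properties":{"motion":{"type":"array","items":{"type":"array","items":{"type":"number"},"minItems":6,"maxItems":6},"minItems":1,"maxItems":8},"jaw":{"type":"number"},"squeeze":{"type":"number"},"only":{"type":"string"},"quiet":{"type":"boolean"},"lines":{"type":"string"}},"required":["motion"],"additionalProperties":false}. motion is a list of rows, 1 to 8 of them, each of 6 numbers: dx, dy, dz in fractions of the full range, 1 being 600 mm, then a rotation vector rx, ry, rz in fractions of the full range, 1 being 90 degrees; each row is the pose to reach, as a shift and turn from the pose commanded when the call began, along the tool's axes at that moment; what a row does not reach only later rows make up. A row lasts 1/10 s, in which the tool goes at most 50 mm and 0.15 rad, less where a joint would pass 70% of its speed; a pose out of reach is approached as far as the arm can. jaw is the opening from 0.0 (shut) to 1.0 (fully open), set as the call begins (left out keeps the last). The fingers move at their own pace and stop on an object; squeeze is the grip in N (left out, the last holds). Time passes only in rows, so rows that do not move let the fingers close. The tool returns the time, the measured TCP pose, the force, the opening and the grip force at its end. only (a regular expression) keeps the lines of the reply that match it, lines (a string "A,B") keeps lines A to B, and quiet returns only ok. A shift or turn number past 1, either way, is cut back to 1. Input that does not fit is refused with a message, and nothing moves.
- ctrl.sense(): the state, without advancing time (a new reading comes with each control period).
- ctrl.capture(name): name is "scene" or "top" or "wrist"; returns the picture (400x640x3 uint8, red, green, blue); there is no depth.
- ctrl.calibration(name): a dict with "fx", "fy", "cx", "cy" (pixels), "position" and "attitude" of the camera in the world. Camera axes: x right, y down, z forward; pixel columns grow to the right and rows downward; lengths in mm; the calibration is good to about 2 mm. A picture is of the moment at which its call begins: read the wrist's pose just before it. calibration takes no time and is no camera call; for the wrist camera it gives the pose at the moment of the call.
- ctrl.finish_job(): hands the job in; it is judged then, once.
The state is a dict: "time_s": time; "joints": joint angles; "dq": joint speeds; "tau": joint torques, N m; "eef_pos": TCP position; "ee_rot": TCP orientation; "force": force on the tool from outside, world axes, zero at the start; "wrist_torque": the same for the moment, N m; "grip_width": opening from 0.0 (shut) to 1.0 (fully open); "grip_force": force on a finger pad.
Only numpy, scipy, OpenCV 4.12 (cv2) and the standard library are available. Lean on these libraries where they do the work, as an engineer would, in place of code of your own. Each camera call takes 0.05 s, during which the arm holds its last target. There are 200 camera calls.

### The job

Open the drip feeder for a refill: of the two grey feeder tanks it is the one piped down into the bench. First let the pressure out by unscrewing its small bleed cap a quarter turn, counterclockwise as usual, and leave that open; then take off the big filler cap in the middle, whose thread may be left- or right-handed, so try it both ways. Finish still holding the filler cap in the gripper, level and about 10 cm above the open neck so that it drips back into the tank, and leave the spare tank and everything else on the bench as they are.

Things in the scene. Friction and masses are not known exactly. Their poses are not given: they have to be found in the camera images.
- feeder: The feeder to open: upright grey plastic tank, 170 mm across, fixed, in a round saucer. Origin on its axis, 4 mm above the bench; z up. Its shoulder is 127 mm above the origin 78 mm from the axis, 138 mm at 34 mm. Two white rigid pipes leave it low on its +x side and go down into the bench (136 mm from the axis, 53 mm high). Its bleed cap is on its +y side, 67 mm from the axis.
- bleed (a joint): Turn of the feeder's bleed cap about the vertical, rad, counterclockwise from above positive = unscrewing; 0 is screwed home, the stop is at 2.6. It starts between 0 and 0.2, turns with a drag of about 0.06 N m, does not rise and stays where it is left.
- bleed_top (a point): Centre of the top face of the bleed cap: a small black ribbed cylinder, 20 mm across and 20 mm tall, standing 160 mm above the feeder's origin at its top. It is captive and cannot come off.
- feeder_mouth (a point): On the feeder's axis at the rim of its neck, where the filler cap seats, 170 mm above the feeder's origin; z up. Three short coarse threads: after about 55 degrees (0.95 rad) the loosening way the cap is free and lifts straight off, up to a stop at 88 degrees; the other way it is solid after 2 degrees (over 0.5 N m felt with a 100 N grip). Gasket drag is at most 0.2 N m.
- cap: The feeder's filler cap, loose, screwed on: black ribbed round cap, 54 mm across, 38 mm tall, about 60 g. Origin at the centre of its lower rim, z up; screwed home the origin is 20 mm below the neck's rim. The upper 18 mm are solid: grip there. The skirt below is hollow and clears the neck after 20 mm of lift. Its loosening direction differs from start to start and cannot be seen.
- spare: The spare tank, fixed, same size and shape, in its own saucer, with short plugs instead of pipes. Origin as the feeder's. Its cap and bleed cap are the same too and are where the feeder has them. Leave it alone.
- wedge: Bystander: grey plastic door stop wedge, 118 x 42 x 30 mm, thick end +x, origin under its middle.
- keyring: Bystander: chrome ring, 38 mm across, with two keys reaching 72 mm to +x; origin under the ring's centre; 4 mm high.
- bowl: Bystander: navy ceramic bowl, 130 mm across, 52 mm high; origin under its centre.
- pot: Bystander: small terracotta pot, 84 mm across, 78 mm high; origin under its centre.
- fruit: Bystander: a pomegranate, 76 mm across, 82 mm high with its crown; origin under its centre.
- jar: Bystander: plant food jar, 72 mm across, 92 mm high; origin under its centre.
- trowel: Bystander: hand trowel lying along x, 300 mm long, blade to +x, 28 mm high; origin under the root of its blade.

How it is judged (in metres and radians):
On the way, in this order (a step that is already met when the one before it is completed fails the run):
1. the feeder's bleed cap is unscrewed to at least 1.1 rad while the filler cap is still on (value of joint bleed above 1.1 rad and z of cap in the frame of feeder_mouth below -0.01 m), for 0.2 s.
2. the filler cap is lifted off the neck (z of cap in the frame of feeder_mouth above 0.01 m), for 0.2 s.
At the end, for the whole second after the job is handed in: The gripper holds the filler cap still, its lower rim 30 to 200 mm above the neck's rim, within 40 mm of the neck's axis, tilted under 0.3 rad; the bleed cap stands at 1.1 rad or more; all bystanders are within 30 mm of their starts (z of cap in the frame of feeder_mouth between 0.03 and 0.2 m and horizontal distance between cap and feeder_mouth below 0.04 m and angle between cap's own z axis and vertical below 0.3 rad and contact force between the fingers and cap above 1 N and value of joint bleed above 1.1 rad and linear speed of cap below 0.03 m/s and distance of each of wedge, keyring, bowl, pot, fruit, jar, trowel from where it was at the start of the episode below 0.03 m); the arm keeps its last pose, push and grip.
It fails at once if a bystander is moved by more than 30 mm (not (distance of each of wedge, keyring, bowl, pot, fruit, jar, trowel from where it was at the start of the episode below 0.03 m)).
It fails at once if the spare tank is handled (over 3 N from the fingers) (contact force between the fingers and spare above 3 N).
It fails at once if the filler cap is lifted off before the bleed is opened (z of cap in the frame of feeder_mouth above 0 m and value of joint bleed below 1 rad).
It also fails if it takes over 58 s, if anything falls off the work surface, if the arm or the gripper's body presses on something with over 40 N, if the wrist force passes 120 N, or if a joint passes its speed limit or range.

## Working session

There is one attempt and no reset: what is moved stays moved. The work goes in short steps, Python scripts to look and compute and a tool call to move; the robot and the scene stay as the last step left them, time stands still between calls to the robot, and variables do not carry over. Pictures are saved under pics/ and viewed, at most 10 in all, crops included, and the job is handed in when it is done.

```bash
ls; mkdir -p pics; python3 - <<'E'
from rig import ctrl
import cv2
s=ctrl.sense(); print({k:s[k] for k in ("time_s","eef_pos","ee_rot","grip_width","force")})
for n in("scene","top"):
    cv2.imwrite(f"pics/{n}0.png",ctrl.capture(n)[:,:,::-1]); print(n,ctrl.calibration(n))
print(ctrl.calibration("wrist"))
E
```

```text
pics
rig.py
{'time_s': 0.0, 'eef_pos': array([148.00271353, 503.65999667, 404.13276235]), 'ee_rot': array([-2.44555346e-04,  1.42437646e-01,  9.89803566e-01, -5.97527712e-04]), 'grip_width': 1.0006693290668378, 'force': array([ 0.67052332,  0.31462082, -0.06487662])}
scene {'fx': 459.228450561552, 'fy': 459.228450561552, 'cx': 322.2627832141163, 'cy': 203.66537299461442, 'position': array([ 821.07710797, -592.64478504, 1115.54672224]), 'attitude': array([-0.28849839,  0.92240223,  0.24493186, -0.07714396])}
top {'fx': 473.89197447796334, 'fy': 473.89197447796334, 'cx': 325.344568034438, 'cy': 193.7961400046368, 'position': array([2.50071459e+02, 1.29800417e+00, 1.35237097e+03]), 'attitude': array([-0.07547567,  0.72578051, -0.68038921,  0.06794556])}
{'fx': 294.7261302879802, 'fy': 294.7261302879802, 'cx': 314.3730442403456, 'cy': 199.69890769111842, 'position': array([ 68.78417229, 527.6731691 , 372.95631153]), 'attitude': array([0.13067972, 0.78982031, 0.59139538, 0.09673774])}
```

View pics/scene0.png

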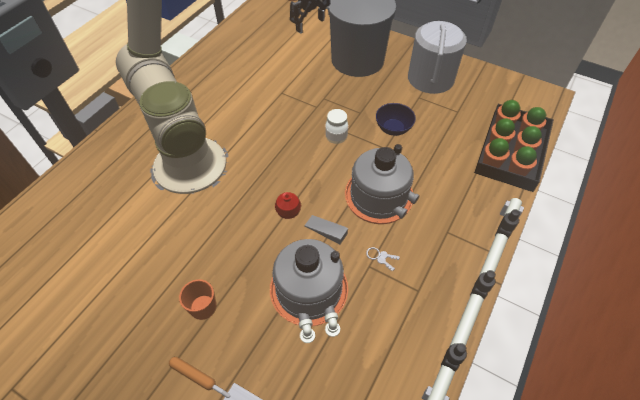

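View pics/top0.png

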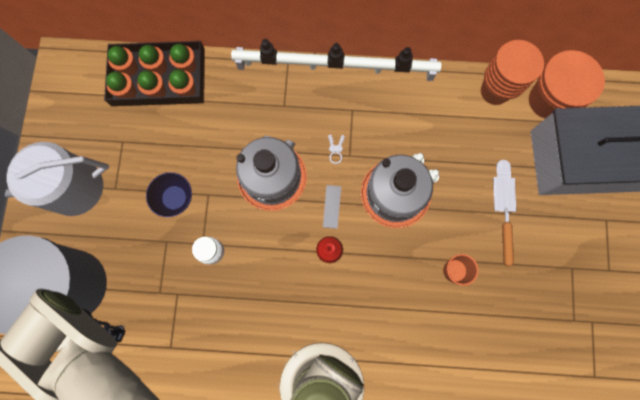

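The feeder is the tank with white pipes: top view near (400,187), cap (404,180), bleed cap (386,163). In the scene view its cap is at (307,258) and its bleed cap at (335,257). The spare is at top (267,170).

```bash
cat > h.py <<'E'
import numpy as np, cv2
from scipy.spatial.transform import Rotation as R
def rot(q): return R.from_quat([q[1],q[2],q[3],q[0]])
def ray(c,u,v):
    d=rot(c["attitude"]).apply([(u-c["cx"])/c["fx"],(v-c["cy"])/c["fy"],1]); return np.array(c["position"]),d
def onplane(c,u,v,z):
    p,d=ray(c,u,v); return p+d*(z-p[2])/d[2]
def proj(c,P):
    q=rot(c["attitude"]).inv().apply(np.array(P)-c["position"]); return np.array([c["cx"]+c["fx"]*q[0]/q[2],c["cy"]+c["fy"]*q[1]/q[2]])
E
python3 - <<'E'
from rig import ctrl
from h import *
box={"top":(360,140,445,215),"scene":(265,230,360,345)}
ims=[]
for n,b in box.items():
    im=cv2.imread(f"pics/{n}0.png"); c=ctrl.calibration(n)
    m=(im.max(2)<48).astype(np.uint8)
    k,l,st,ce=cv2.connectedComponentsWithStats(m)
    for i in range(1,k):
        u,v=ce[i]
        if b[0]<u<b[2] and b[1]<v<b[3] and st[i,4]>15: print(n,st[i],ce[i].round(1),onplane(c,u,v,192)[:2].round(),onplane(c,u,v,164)[:2].round())
    ims.append(cv2.resize(im[b[1]:b[3],b[0]:b[2]],(390,500 if n=="scene" else 344),interpolation=cv2.INTER_CUBIC))
h=max(i.shape[0] for i in ims)
cv2.imwrite("pics/c1.png",np.hstack([cv2.copyMakeBorder(i,0,h-i.shape[0],0,0,0) for i in ims]))
E
```

```text
(no output)
```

View pics/c1.png

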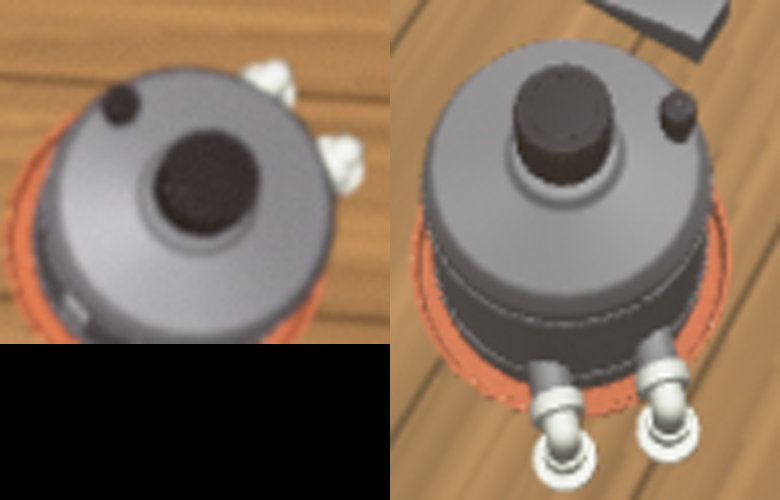

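The crop shows the pipes on the right tank. In top pixels the cap's top face is near (405,180) and the bleed cap near (386.4,162.7). In scene pixels they are near (307,255) and (335.6,254).

```bash
python3 - <<'E'
from rig import ctrl
from h import *
top,sc=ctrl.calibration("top"),ctrl.calibration("scene")
im=cv2.imread("pics/top0.png"); 
for t in (60,70,80):
    m=(im.max(2)<t).astype(np.uint8); k,l,st,ce=cv2.connectedComponentsWithStats(m)
    for i in range(1,k):
        u,v=ce[i]
        if 375<u<430 and 150<v<200 and st[i,4]>15: print(t,st[i],ce[i].round(1))
C=onplane(top,405.1,179.7,192); B=onplane(top,386.4,162.7,164)
C2=onplane(sc,307.1,255.3,192); B2=onplane(sc,335.6,253.7,164)
print(C,C2,B,B2)
for a,b in((C,B),(C2,B2)): d=(b-a)[:2]; print(np.linalg.norm(d),np.degrees(np.arctan2(d[1],d[0])))
# triangulate
for p,q in(((405.1,179.7),(307.1,255.3)),((386.4,162.7),(335.6,253.7))):
    p1,d1=ray(top,*p);p2,d2=ray(sc,*q)
    s=np.linalg.lstsq(np.c_[d1,-d2],p2-p1,rcond=None)[0]; print((p1+d1*s[0]).round(1),(p2+d2*s[1]).round(1))
E
```

```text
60 [383 160   6   6  21] [386. 163.]
60 [394 170  21  21 308] [404.7 179.7]
70 [383 159   7   8  42] [385.9 162.4]
70 [394 169  22  22 370] [404.5 179.7]
80 [382 159   8   8  48] [385.7 162.6]
80 [394 169  22  22 391] [404.5 179.6]
[ 537.56277199 -176.1762228   192.        ] [ 543.18366544 -177.82896258  192.        ] [ 586.71125094 -130.6751432   164.        ] [ 590.61451814 -128.47809075  164.        ]
66.9770201423907 42.7931515163201
68.44847944891885 46.136522048402
[ 539.1 -177.1  185.7] [ 541.4 -175.1  185.9]
[ 587.2 -130.8  162.4] [ 590.4 -128.   163. ]
```

Both views agree: the bleed cap is near (588,-130,163) and the filler cap near (540,-176,186), 67-68 mm apart with the feeder's +y at about 45°. I'll move above the bleed cap.

Units first: shifts go in shares of 600 mm and turns go in shares of 90 degrees. So -400 mm is -0.6667, -121 mm is -0.2017, 1.2 rad is 0.7639.

```bash
cat >> h.py <<'E'
def delta(ctrl,P,yaw,tip=155):
    """tool-axis shift+turn taking grasp point to P (tool down, tool y at yaw)"""
    s=ctrl.sense(); r=rot(s["ee_rot"]); z=np.array([0,0,-1.]); y=np.array([np.cos(yaw),np.sin(yaw),0]); x=np.cross(y,z)
    T=R.from_matrix(np.c_[x,y,z]); d=r.inv().apply(np.array(P)+[0,0,tip]-s["eef_pos"])
    print("delta",d.round(1),(r.inv()*T).as_rotvec().round(3),"yaw now",np.arctan2(*r.apply([0,1,0])[1::-1]).round(3),"t",s["time_s"],"j6",s["joints"][5].round(2),"F",s["force"].round(1),"M",s["wrist_torque"].round(2))
E
```

>>> drive_effector(
  motion=[
    [-0.0833, -0.0667, 0, 0, 0, 0.0955],
    [-0.1667, -0.1333, 0, 0, 0, 0.191],
    [-0.25, -0.2017, 0, 0, 0, 0.2865],
    [-0.3333, -0.2683, 0, 0, 0, 0.382],
    [-0.4167, -0.3367, 0, 0, 0, 0.4775],
    [-0.5, -0.4033, 0, 0, 0, 0.573],
    [-0.5833, -0.47, 0, 0, 0, 0.6685],
    [-0.6667, -0.5367, 0, 0, 0, 0.7639],
  ],
  jaw=0.5,
)

```text
time_s: 0.9
eef_pos: [376.7, 173.2, 404.7]
ee_rot: [-0.0, 0.679, 0.734, 0.0]
force: [0.4, 1.3, -0.4]
grip_width: 0.499
grip_force: 0.0
```

```bash
python3 -c "
from rig import ctrl
from h import *
delta(ctrl,[588,-130,249],-np.pi/2)"
```

```text
delta [-318.9  186.8    0.7] [-0.   -0.    1.65] yaw now 0.079 t 0.9 j6 0.07 F [ 0.4  1.3 -0.4] M [ 0.05 -0.06 -0.01]
```

In the tool's units: -319 mm is -0.5317, -280 mm is -0.4667, 1.2 rad is 0.7639.

>>> drive_effector(
  motion=[
    [-0.0667, 0.0383, 0, 0, 0, 0.0955],
    [-0.1333, 0.0783, 0, 0, 0, 0.191],
    [-0.2, 0.1167, 0, 0, 0, 0.2865],
    [-0.2667, 0.1567, 0, 0, 0, 0.382],
    [-0.3333, 0.195, 0, 0, 0, 0.4775],
    [-0.4, 0.2333, 0, 0, 0, 0.573],
    [-0.4667, 0.2733, 0, 0, 0, 0.6685],
    [-0.5317, 0.3117, 0, 0, 0, 0.7639],
  ],
)

```text
time_s: 1.7
eef_pos: [590.3, -128.7, 404.2]
ee_rot: [-0.0, 0.975, 0.223, -0.0]
force: [0.3, -0.3, 0.9]
grip_width: 0.502
grip_force: 0.0
```

>>> drive_effector(
  motion=[
    [0, 0, 0, 0, 0, 0.0955],
    [0, 0, 0, 0, 0, 0.191],
    [0, 0, 0, 0, 0, 0.2865],
    [0, 0, 0, 0, 0, 0.2865],
    [0, 0, 0, 0, 0, 0.2865],
  ],
)

```text
time_s: 2.2
eef_pos: [589.5, -126.8, 404.5]
ee_rot: [-0.0, 1.0, 0.005, -0.0]
force: [-0.0, 0.3, -0.2]
grip_width: 0.504
grip_force: 0.0
```

```bash
python3 - <<'E'
from rig import ctrl
from h import *
delta(ctrl,[588,-130,249],-np.pi/2)
c=ctrl.calibration("wrist"); im=ctrl.capture("wrist")[:,:,::-1]; cv2.imwrite("pics/w1.png",im)
print(c["position"],proj(c,[588,-130,164]),proj(c,[540,-176,192]))
np.save("w1.npy",np.r_[c["fx"],c["fy"],c["cx"],c["cy"],c["position"],c["attitude"]])
E
```

```text
delta [-1.5  3.2  0.5] [-0.    0.    0.01] yaw now -1.561 t 2.2 j6 1.15 F [-0.   0.3 -0.2] M [ 0.02 -0.01 -0.03]
[ 672.35589209 -125.28506308  373.15801387] [319.32374401 216.18038326] [382.18814449 292.50602836]
```

View pics/w1.png

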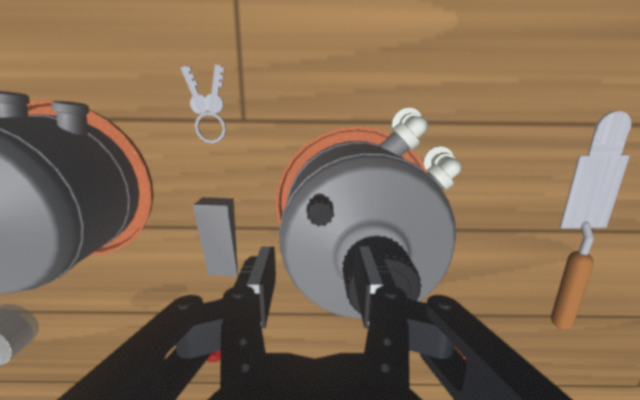

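The wrist view shows the bleed cap's black blob near (320,210), with the fingers half open on either side below it. I'll refine its position from this blob.

```bash
python3 - <<'E'
from rig import ctrl
from h import *
a=np.load("w1.npy"); c=dict(fx=a[0],fy=a[1],cx=a[2],cy=a[3],position=a[4:7],attitude=a[7:])
im=cv2.imread("pics/w1.png")
for t in(35,50):
    m=(im[185:235,300:340].max(2)<t).astype(np.uint8); k,l,st,ce=cv2.connectedComponentsWithStats(m)
    i=1+st[1:,4].argmax(); x,y,w,h,n=st[i]; print(t,st[i]+[300,185,0,0,0],ce[i]+[300,185])
    u,v=ce[i]+[300,185]; print(onplane(c,u,v,164),onplane(c,u,v,156))
E
```

```text
Traceback (most recent call last):
ValueError: attempt to get argmax of an empty sequence
```

```bash
python3 - <<'E'
from h import *
a=np.load("w1.npy"); c=dict(fx=a[0],fy=a[1],cx=a[2],cy=a[3],position=a[4:7],attitude=a[7:])
im=cv2.imread("pics/w1.png"); print(im[210,300:342:2].max(1))
for t in(50,60,70,80):
    m=(im[185:235,300:340].max(2)<t).astype(np.uint8); k,l,st,ce=cv2.connectedComponentsWithStats(m)
    if k<2: continue
    i=1+st[1:,4].argmax(); u,v=ce[i]+[300,185]; print(t,st[i]+[300,185,0,0,0],u,v,onplane(c,u,v,164),onplane(c,u,v,156))
E
```

```text
[165 169 166 113  62  71  70  69  67  69  66  67  68  67  65  63  74 152
 167 168 164]
50 [311 197  17   7  52] 320.03846153846155 199.30769230769232 [ 601.61428836 -130.32498738  164.        ] [ 598.90852146 -130.5177574   156.        ]
60 [308 195  24  15 150] 319.81333333333333 201.11333333333334 [ 600.18159859 -130.17922099  164.        ] [ 597.42103332 -130.36641565  156.        ]
70 [308 195  25  29 488] 320.1311475409836 208.92418032786884 [ 593.92429415 -130.52014845  164.        ] [ 590.92439578 -130.7203831   156.        ]
80 [307 195  26  30 600] 319.68666666666667 209.62166666666667 [ 593.35643567 -130.19237077  164.        ] [ 590.33481752 -130.38006839  156.        ]
```

In the tool's units: 88 mm is 0.1467, 78 mm is 0.13.

>>> drive_effector(
  motion=[
    [0.0017, 0.005, 0.05, 0, 0, 0],
    [0.0017, 0.005, 0.1, 0, 0, 0],
    [0.0017, 0.005, 0.13, 0, 0, 0],
    [0.0017, 0.005, 0.1467, 0, 0, 0],
    [0.0017, 0.005, 0.1467, 0, 0, 0],
    [0.0017, 0.005, 0.1467, 0, 0, 0],
  ],
  jaw=0.5,
)

```text
time_s: 2.85
eef_pos: [590.7, -129.9, 317.7]
ee_rot: [0.0, 1.0, 0.003, 0.001]
force: [-0.2, 0.1, -0.1]
grip_width: 0.501
grip_force: 0.0
```

>>> drive_effector(
  motion=[
    [0, 0, 0, 0, 0, 0],
    [0, 0, 0, 0, 0, 0],
    [0, 0, 0, 0, 0, 0],
    [0, 0, 0, 0, 0, 0],
    [0, 0, 0, 0, 0, 0],
    [0, 0, 0, 0, 0, 0],
  ],
  jaw=0,
  squeeze=50,
)

```text
time_s: 3.45
eef_pos: [590.6, -130.5, 318.1]
ee_rot: [0.001, 1.0, 0.003, 0.001]
force: [-1.6, -5.4, 6.3]
grip_width: 0.214
grip_force: 49.1
```

```bash
python3 - <<'E'
from rig import ctrl
from h import *
delta(ctrl,[590,-130,161],-np.pi/2)
cv2.imwrite("pics/w2.png",ctrl.capture("wrist")[:,:,::-1])
E
```

```text
delta [-0.6 -0.5  2.1] [ 0.002 -0.002  0.006] yaw now -1.565 t 3.45 j6 1.15 F [-1.6 -5.4  6.3] M [-0.81  0.23  0.04]
```

View pics/w2.png

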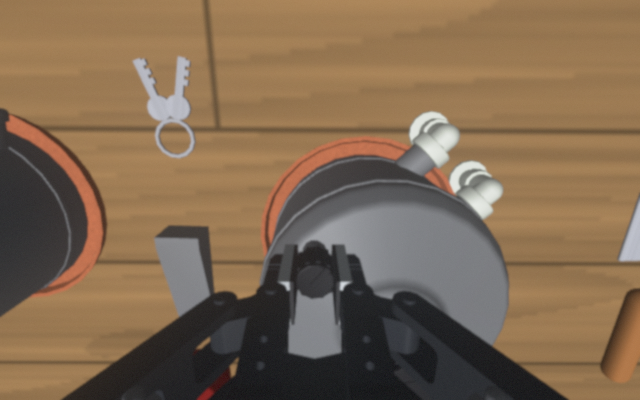

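The gripper holds the bleed cap at (315,280) between the pads, and the opening of about 18 mm fits. Now I'll turn it counterclockwise, which is −rz in tool axes.

In the tool's units: -0.8 rad is -0.5093.

>>> drive_effector(
  motion=[
    [0, 0, 0, 0, 0, -0.0637],
    [0, 0, 0, 0, 0, -0.1273],
    [0, 0, 0, 0, 0, -0.191],
    [0, 0, 0, 0, 0, -0.2546],
    [0, 0, 0, 0, 0, -0.3183],
    [0, 0, 0, 0, 0, -0.382],
    [0, 0, 0, 0, 0, -0.4456],
    [0, 0, 0, 0, 0, -0.5093],
  ],
)

```text
time_s: 4.3
eef_pos: [590.4, -129.7, 318.1]
ee_rot: [0.0, 0.919, 0.394, 0.0]
force: [-5.1, 0.5, 8.7]
grip_width: 0.209
grip_force: 49.4
```

```bash
python3 -c "
from rig import ctrl
from h import *
delta(ctrl,[590,-130,161],0)"
```

```text
delta [-0.5 -0.1  2.1] [ 0.001 -0.    -0.761] yaw now -0.761 t 4.3 j6 0.35 F [-5.1  0.5  8.7] M [ 0.04  0.83 -0.02]
```

In the tool's units: -0.75 rad is -0.4775.

>>> drive_effector(
  motion=[
    [0, 0, 0, 0, 0, -0.0637],
    [0, 0, 0, 0, 0, -0.1273],
    [0, 0, 0, 0, 0, -0.191],
    [0, 0, 0, 0, 0, -0.2546],
    [0, 0, 0, 0, 0, -0.3183],
    [0, 0, 0, 0, 0, -0.382],
    [0, 0, 0, 0, 0, -0.4456],
    [0, 0, 0, 0, 0, -0.4775],
  ],
)

```text
time_s: 5.1
eef_pos: [589.9, -129.4, 318.0]
ee_rot: [-0.001, 0.711, 0.703, -0.001]
force: [-11.4, 3.4, 11.5]
grip_width: 0.211
grip_force: 49.9
```

>>> drive_effector(
  motion=[
    [0, 0, 0, 0, 0, 0],
    [0, 0, 0, 0, 0, 0],
    [0, 0, 0, 0, 0, 0],
    [0, 0, 0, 0, 0, 0],
  ],
  jaw=0.45,
)

```text
time_s: 5.5
eef_pos: [590.6, -129.8, 316.6]
ee_rot: [-0.0, 0.712, 0.702, 0.0]
force: [0.1, -0.2, -0.4]
grip_width: 0.448
grip_force: 0.0
```

>>> drive_effector(
  motion=[
    [0, 0, -0.0333, 0, 0, 0],
    [0, 0, -0.0833, 0, 0, 0],
    [0, 0, -0.1333, 0, 0, 0],
    [0, 0, -0.1333, 0, 0, 0],
  ],
)

```text
time_s: 5.9
eef_pos: [590.7, -129.8, 400.9]
ee_rot: [0.003, 0.712, 0.702, 0.001]
force: [-0.5, -0.2, 0.0]
grip_width: 0.45
grip_force: 0.0
```

```bash
python3 - <<'E'
from rig import ctrl
from h import *
delta(ctrl,[541,-176,182],-np.pi/4)
c=ctrl.calibration("wrist"); cv2.imwrite("pics/w3.png",ctrl.capture("wrist")[:,:,::-1])
print(proj(c,[590,-130,164]),proj(c,[541,-176,192]))
np.save("w3.npy",np.r_[c["fx"],c["fy"],c["cx"],c["cy"],c["position"],c["attitude"]])
E
```

```text
delta [-46.7 -49.5  63.7] [ 0.008 -0.     0.77 ] yaw now -0.015 t 5.9 j6 -0.39 F [-0.5 -0.2  0. ] M [-0.01  0.03  0.  ]
[311.06854919 216.15544197] [243.2800082  292.08074075]
```

View pics/w3.png

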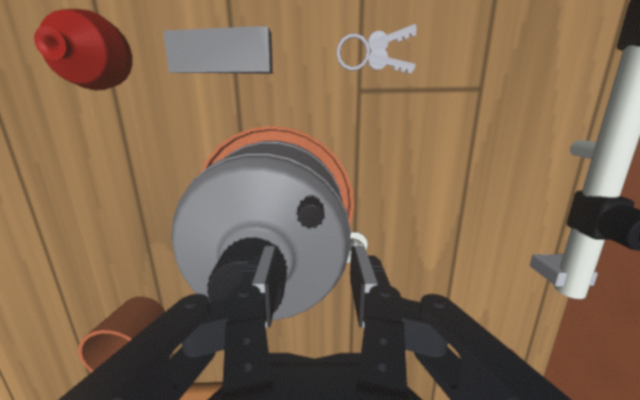

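The bleed cap turned freely by about 1.55 rad and stayed in place, seen at (311,212). The filler cap is at about (245,275). Next I'll move over it with the gripper open.

In the tool's units: -49.5 mm is -0.0825, -47.5 mm is -0.0792, 0.77 rad is 0.4902.

>>> drive_effector(
  motion=[
    [-0.0333, -0.0333, 0, 0, 0, 0.0955],
    [-0.0667, -0.07, 0, 0, 0, 0.191],
    [-0.0792, -0.0825, 0, 0, 0, 0.2865],
    [-0.0792, -0.0825, 0, 0, 0, 0.382],
    [-0.0792, -0.0825, 0, 0, 0, 0.4902],
    [-0.0792, -0.0825, 0, 0, 0, 0.4902],
    [-0.0792, -0.0825, 0, 0, 0, 0.4902],
  ],
  jaw=1.0,
)

```text
time_s: 6.65
eef_pos: [540.3, -176.6, 395.8]
ee_rot: [-0.001, 0.923, 0.384, -0.0]
force: [-0.3, -0.7, 0.0]
grip_width: 0.999
grip_force: 0.0
```

```bash
python3 - <<'E'
from rig import ctrl
from h import *
delta(ctrl,[541,-177,182],-np.pi/4)
c=ctrl.calibration("wrist"); cv2.imwrite("pics/w4.png",ctrl.capture("wrist")[:,:,::-1])
print(proj(c,[541,-177,192]),proj(c,[589,-130.5,164]))
E
```

```text
delta [ 0.2  0.9 58.8] [-0.001  0.     0.003] yaw now -0.782 t 6.65 j6 0.26 F [-0.3 -0.7  0. ] M [ 0.02  0.   -0.01]
[316.54122523 235.6096542 ] [318.4959922  125.51185639]
```

View pics/w4.png

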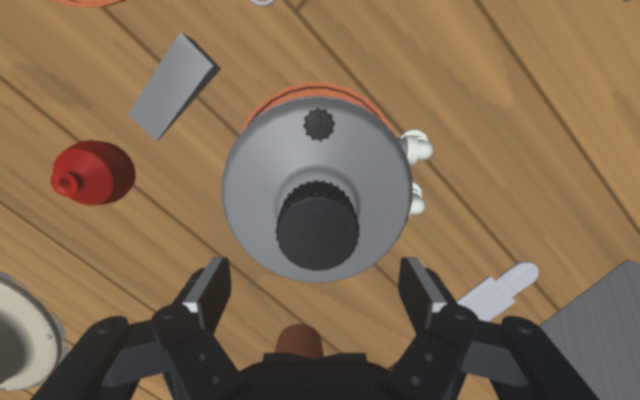

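The filler cap's top face is centred near (318,232), against a prediction of (316.5,235.6), so it's about 2 mm off. I'll descend with +1.5 in x and grip.

In the tool's units: 58 mm is 0.0967, 1.5 mm is 0.0025.

>>> drive_effector(
  motion=[
    [0.0025, 0.0025, 0.0417, 0, 0, 0],
    [0.0025, 0.0025, 0.075, 0, 0, 0],
    [0.0025, 0.0025, 0.0967, 0, 0, 0],
    [0.0025, 0.0025, 0.0967, 0, 0, 0],
    [0.0025, 0.0025, 0.0967, 0, 0, 0],
  ],
)

```text
time_s: 7.2
eef_pos: [542.6, -176.7, 339.3]
ee_rot: [0.0, 0.924, 0.383, 0.0]
force: [-0.6, 0.9, -0.3]
grip_width: 0.999
grip_force: 0.0
```

>>> drive_effector(
  motion=[
    [0, 0, 0, 0, 0, 0],
    [0, 0, 0, 0, 0, 0],
    [0, 0, 0, 0, 0, 0],
    [0, 0, 0, 0, 0, 0],
    [0, 0, 0, 0, 0, 0],
    [0, 0, 0, 0, 0, 0],
    [0, 0, 0, 0, 0, 0],
  ],
  jaw=0,
  squeeze=100,
)

```text
time_s: 7.9
eef_pos: [542.5, -176.6, 340.0]
ee_rot: [0.001, 0.924, 0.383, 0.001]
force: [-1.5, 1.0, 6.3]
grip_width: 0.603
grip_force: 102.7
```

>>> drive_effector(
  motion=[
    [0, 0, 0, 0, 0, -0.0255],
    [0, 0, 0, 0, 0, -0.0509],
    [0, 0, 0, 0, 0, -0.0764],
    [0, 0, 0, 0, 0, -0.0764],
  ],
)

```text
time_s: 8.3
eef_pos: [542.3, -176.7, 339.9]
ee_rot: [-0.0, 0.9, 0.436, 0.001]
force: [-2.1, 3.1, 7.5]
grip_width: 0.604
grip_force: 103.5
```

```bash
python3 -c "
from rig import ctrl
from h import *
delta(ctrl,[541,-177,182],-np.pi/4)"
```

```text
delta [-1.1 -0.8  2.9] [ 0.001 -0.002  0.117] yaw now -0.668 t 8.3 j6 0.15 F [-2.1  3.1  7.5] M [ 0.47  0.5  -1.83]
```

Counterclockwise meets −1.83 N m and is solid, so the thread is left-handed. I'll turn clockwise (+rz).

In the tool's units: 0.12 rad is 0.0764.

>>> drive_effector(
  motion=[
    [0, 0, 0, 0, 0, 0.0764],
    [0, 0, 0, 0, 0, 0.1528],
    [0, 0, 0, 0, 0, 0.2292],
    [0, 0, 0, 0, 0, 0.3056],
    [0, 0, 0, 0, 0, 0.382],
    [0, 0, 0, 0, 0, 0.4584],
  ],
)

```text
time_s: 8.9
eef_pos: [542.6, -176.8, 340.1]
ee_rot: [0.001, 0.996, 0.09, 0.001]
force: [-0.6, -0.0, 4.8]
grip_width: 0.603
grip_force: 102.9
```

```bash
python3 -c "
from rig import ctrl
from h import *
delta(ctrl,[541,-177,182],-np.pi/4)"
```

```text
delta [-1.6 -0.1  3.1] [ 0.003 -0.001 -0.604] yaw now -1.39 t 8.9 j6 0.87 F [-0.6 -0.   4.8] M [-0.03  0.05 -0.01]
```

>>> drive_effector(
  motion=[
    [0, 0, 0, 0, 0, 0.0764],
    [0, 0, 0, 0, 0, 0.1528],
    [0, 0, 0, 0, 0, 0.2292],
    [0, 0, 0, 0, 0, 0.3056],
    [0, 0, 0, 0, 0, 0.382],
    [0, 0, 0, 0, 0, 0.4074],
    [0, 0, 0, 0, 0, 0.4074],
  ],
)

```text
time_s: 9.6
eef_pos: [542.6, -176.8, 340.1]
ee_rot: [0.001, 0.974, -0.226, 0.001]
force: [1.0, -0.1, 5.5]
grip_width: 0.604
grip_force: 103.0
```

```bash
python3 -c "
from rig import ctrl
from h import *
delta(ctrl,[541,-177,182],-np.pi/4)"
```

```text
delta [-1.4  0.9  3.1] [ 0.002 -0.002 -1.241] yaw now -2.026 t 9.6 j6 1.51 F [ 1.  -0.1  5.5] M [-0.07  0.03 -0.07]
```

In the tool's units: -9 mm is -0.015, -6 mm is -0.01.

>>> drive_effector(
  motion=[
    [0, 0, -0.005, 0, 0, 0],
    [0, 0, -0.01, 0, 0, 0],
    [0, 0, -0.015, 0, 0, 0],
  ],
)

```text
time_s: 9.9
eef_pos: [542.4, -176.9, 347.7]
ee_rot: [0.0, 0.974, -0.225, 0.0]
force: [2.2, -4.7, -4.1]
grip_width: 0.603
grip_force: 104.4
```

```bash
python3 -c "
from rig import ctrl
from h import *
delta(ctrl,[541,-177,182],-np.pi/4)"
```

```text
delta [-1.3  0.7 10.7] [ 1.00e-03  0.00e+00 -1.24e+00] yaw now -2.025 t 9.9 j6 1.5 F [ 2.2 -4.7 -4.1] M [-0.79 -0.36 -0.  ]
```

Only small forces, so the cap is coming up. I'll lift another 111 mm.

In the tool's units: -111 mm is -0.185, -106 mm is -0.1767.

>>> drive_effector(
  motion=[
    [0, 0, -0.0167, 0, 0, 0],
    [0, 0, -0.0417, 0, 0, 0],
    [0, 0, -0.0833, 0, 0, 0],
    [0, 0, -0.125, 0, 0, 0],
    [0, 0, -0.1583, 0, 0, 0],
    [0, 0, -0.1767, 0, 0, 0],
    [0, 0, -0.185, 0, 0, 0],
    [0, 0, -0.185, 0, 0, 0],
  ],
)

```text
time_s: 10.7
eef_pos: [542.4, -176.5, 458.5]
ee_rot: [-0.0, 0.974, -0.225, -0.0]
force: [0.5, 0.3, -0.2]
grip_width: 0.602
grip_force: 105.0
```

>>> drive_effector(
  motion=[
    [0, 0, 0, 0, 0, 0],
    [0, 0, 0, 0, 0, 0],
    [0, 0, 0, 0, 0, 0],
    [0, 0, 0, 0, 0, 0],
    [0, 0, 0, 0, 0, 0],
  ],
)

```text
time_s: 11.2
eef_pos: [542.5, -176.6, 458.6]
ee_rot: [-0.0, 0.974, -0.225, -0.0]
force: [0.3, 0.5, -0.4]
grip_width: 0.6
grip_force: 105.0
```

```bash
python3 - <<'E'
from rig import ctrl
import cv2
cv2.imwrite("pics/s2.png",cv2.resize(ctrl.capture("scene")[80:400,140:460,::-1],(600,600)))
E
```

```text
(no output)
```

View pics/s2.png

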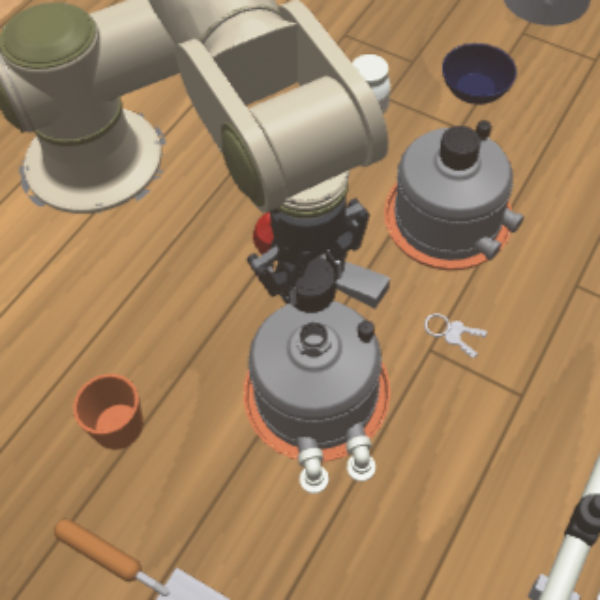

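The picture shows the open neck at (313,340) and the cap held level above it at (313,285). The bystanders haven't moved, so I'm handing in.

```bash
python3 -c "
from rig import ctrl
print(ctrl.finish_job())"
```

```text
the job is handed in; nothing more can be done
None
```

I opened the bleed cap by about 1.5 rad, unscrewed the filler cap clockwise (left-handed thread), and handed in with it held level about 10 cm above the open neck; the last picture shows everything else in place, and no verdict was returned.

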